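Clamp a strip to the clutch's first slip

TASK

Put the long aluminium strip lengthways into the blue bench clamp: flat on the steel bed, between the two side cheeks and fully home against the end stop. Then turn the red thumb cap clockwise until its clutch first slips, stop there at once, and let go, leaving the strip clamped and the other things on the bench where they are.

Things in the scene. Friction and masses are not known exactly. Their poses are not given: they have to be found in the camera images.
- clamp: Blue steel C-clamp fixed to the bench: base plate 105 x 100 x 12 mm (x -30 to +75), column at x +32 to +72, an arm 34 mm wide over the bed (underside 60, top 78 mm above the bench) reaching to x -19. Origin on the bench straight below the vertical screw axis. Its x axis points from the open throat to the column: the strip goes in along +x.
- cap_grip (a point): On the screw axis, 109 mm above the bench: where to grip the red thumb cap, a vertical cylinder 34 mm in diameter with black ribs, 86 to 122 mm above the bench. Right below, at 80 to 84 mm, a steel flange 48 mm in diameter turns with the screw. Any grasp yaw will do. The point turns with the cap.
- cap (a joint): How far the clutch has slipped: angle of the cap past the flange (rad), growing clockwise seen from above. It stays 0, the cap's white line over the flange's black mark (both start on the throat side), while the cap drives the screw. Running down takes about 0.06 N m; once the pad presses the strip tight the moment is 0.14 N m and the cap slips.
- spindle (a joint): Turn of the screw and flange (rad), 0 at the start, growing clockwise seen from above. The pad comes down 2 mm per rad. It starts 3 to 6 mm above the strip's top once that is in, so it meets the strip after 1.5 to 3 rad and needs up to about half a radian more to press it tight; this differs each time. Let go, it keeps its grip.
- pad: Black round pad under the arm, 26 mm across, on the screw's lower end; it moves only up and down. Origin at the centre of its underside, 38 mm above the bench at the start.
- seat (a point): Point in the bed's top surface, 58 mm before the screw axis (x -58 mm): the strip's centre lies here when it is fully home.
- strip: The long flat aluminium strip with two green bands, 160 x 40 x 8 mm, about 0.14 kg. Origin at the centre of its underside, x along its length; either end may go in first. Home, it sticks out of the throat; to stay clear of the arm hold it by the outer end, about 48 mm from its centre. Let go there, it lies stably on the bed.
- sanding_block: Yellow sanding block, 115 x 62 x 28 mm. Leave alone.
- resin_tin: White and blue tin, 86 mm across, 110 mm tall. Leave alone.
- filler_tin: Steel and black tin, 110 mm across, 100 mm tall. Leave alone.
- hardener: Small white bottle, 32 mm across, 85 mm tall. Leave alone.
- mixing_cup: Grey cup, 72 mm across, 75 mm tall. Leave alone.
- screwdriver: Screwdriver with an orange handle. Leave alone.
- offcut: Wooden offcut, 50 x 40 x 20 mm. Leave alone.
- bed: Steel bed in the clamp, fixed. Origin in its top surface, on the screw axis; top 24 to 27 mm above the bench, differing each time; x as the clamp's. A tongue 34 mm wide from x -78 to +26 mm. End stop: face at x +22, 10 mm high. Two side cheeks, 44 mm apart and 8 mm high, from x -20 to +22, with flared lead-ins from x -36.
Things that resemble listed ones, but are neither listed nor needed, are in the scene too. Leave any turquoise look-alike of the clamp alone.

How it is judged:
On the way, in this order (a step that is already met when the one before it is completed fails the run):
1. the strip lies home in the clamp, level and in line (horizontal distance between strip and seat below 0.004 m and z of strip in the frame of seat below 0.003 m and angle between the x axis of strip and the x axis of clamp, either way round below 0.08 rad and angle between strip's own z axis and vertical below 0.05 rad), for 0.2 s.
2. the pad presses the strip (more than 5 N) and the clutch has slipped (more than 0.05 rad) (value of joint cap above 0.05 rad and contact force between pad and strip above 5 N), for 0.2 s.
At the end, for the whole second after the job is handed in: The strip rests level on the bed, its centre within 4 mm of the seat point and its length within 0.08 rad of the clamp's x axis, pressed by the pad with more than 5 N; the cap has slipped past the flange by more than 0.05 and less than 0.6 rad (all of step 1 and all of step 2 and value of joint cap below 0.6 rad and linear speed of strip below 0.02 m/s); the robot touches nothing.
It fails at once if the cap is turned on after the first slip (slip beyond 0.6 rad) (value of joint cap above 0.6 rad).
It fails at once if another thing on the bench is moved by more than 30 mm (distance of any of sanding_block, resin_tin, filler_tin, hardener, mixing_cup, screwdriver, offcut from where it was at the start of the episode above 0.03 m).
It also fails if it takes over 72 s, if anything falls off the work surface, if the arm or the gripper's body presses on something with over 40 N, if the wrist force passes 120 N, or if a joint passes its speed limit or range.

ROBOT

A 6-joint arm with a two-finger parallel gripper is mounted at the origin on the work surface. World frame = base frame: x ahead of the robot, y to its left, z up, the work surface at z = 0. Lengths are in m, angles in rad, forces in N, time in s.
With the tool pointing down it reaches from about 0.325 to 0.75 m from the base axis. Payload 7.6 kg.
Tool frame: the origin (TCP) lies between the finger pads; the fingertips stand 11 mm ahead of it and the grasp point (between the pads) lies 8 mm behind it; z points along the fingers, y is the line along which they close (so a half turn about z gives the same grasp; the last joint's range is limited). The gripper opens to 85 mm and grips with 20 to 120 N. Pads are 22 mm wide; open, the fingers measure 114 mm over their backs; the gripper's body (76 mm by 85 mm) begins 54 mm behind the grasp point. The pads swing forward as they close: fully open they stand 13 mm farther back than shut.
Start: joints at [1.209, 0.052, 1.401, -0, 1.689, -0.07], TCP at [0.151, 0.503, 0.242] pointing down, gripper open.
Joint ranges: [-2.9, 2.9], [-0.91, 2.17], [0.12, 2.37], [-1.06, 4.2], [0.26, 2.73], [-2.93, 2.93]. Speed limits (rad/s): [2.57, 2.57, 3.01, 3.14, 3.14, 3.14].

INTERFACE

Orientations are given as a unit quaternion [w, x, y, z].
In Python, from workcell import env gives the robot as it stands.
- The arm moves only by the shell command python3 -m jog 'ROWS' [FORCE]. ROWS is JSON, a list of rows, each an object of numbers: "tx", "ty", "tz": the shift along the world's x, y, z in m; "ax", "ay", "az": the turn, a rotation vector about the world's x, y, z in rad; "jaw": the closure, from 0 (fully open) to 1 (shut). In form: [{"tx": .., "ty": .., "tz": .., "ax": .., "ay": .., "az": .., "jaw": ..}, ...]. A call has 1 to 5 rows; each row is the pose to reach, as a shift and turn from the pose commanded when the call began; what a row does not reach only later rows make up. A row lasts 1/12 s, in which the tool goes at most 41.7 mm and 7.16 degrees, less where a joint would pass 70% of its speed; a pose out of reach is approached as far as the arm can. A call with a gripper value outside its range is refused whole. The fingers move at their own pace and stop on an object; FORCE is the grip in N (left out, the last holds). Time passes only in rows, so rows that repeat a pose let the fingers close. It gives the time, the measured TCP pose, the force, the opening and the grip force at its end, in the units of the state.
- env.get_state(): the state, without advancing time (a new reading comes with each control period).
- env.capture(name): name is "scene" or "side" or "wrist"; returns (picture, depth): 420x560x3 uint8, red, green, blue; 420x560 float32, m along the optical axis (not along the pixel's ray), 0 where there is no reading.
- env.camera_params(name): a dict with "fx", "fy", "cx", "cy" (pixels), "R" (3x3) and "t" (3): a world point X has camera coordinates R X + t; the wrist camera has in their place "mount" (4x4, takes a point from camera to tool coordinates, whose origin is the TCP and whose axes are the flange's). Camera axes: x right, y down, z forward; pixel columns grow to the right and rows downward; lengths in m; the calibration is good to about 2 mm. A picture is of the moment at which its call begins: read the wrist's pose just before it. camera_params takes no time and is no camera call.
- env.hand_in(): hands the job in; it is judged then, once.
Trained networks look in the newest picture that a camera, given by its name, has taken for a name from the list of things; names that differ only in an ending like _2 or _b are one class to them, and where a whole thing is asked for, a point or a joint stands for the part that bears it (a point fixed in the world has none). Each returns a list of dicts, best first, with "p" (0 to 1); they miss things now and then, are a little off and sometimes report something else, mostly with a low value. They report only what shows in the picture. A call takes as long as a camera call. They do not tell look-alikes from the thing itself.
- env.silhouettes(camera, query): "region" (420x560 bool, what is visible of it) and "point" ([column, row] in pixels, amid what is visible of it).
The state is a dict: "t": time; "qpos": joint angles; "joint_velocities": joint speeds; "joint_efforts": joint torques, N m; "eef_pos": TCP position; "eef_rot": TCP orientation; "contact_force": force on the tool from outside, world axes, zero at the start; "moment": the same for the moment, N m; "gripper_width": opening from 0.0 (shut) to 1.0 (fully open); "gripper_force": force on a finger pad.
Only numpy, scipy, OpenCV 4.12 (cv2) and the standard library are available. Lean on these libraries where they do the work, as an engineer would, in place of code of your own. Each camera call takes 0.05 s, during which the arm holds its last target. There are 200 camera calls.

## Working session

There is one attempt and no reset: what is moved stays moved. The work goes in short steps, Python scripts to look and compute and a shell command to move; the robot and the scene stay as the last step left them, time stands still between calls to the robot, and variables do not carry over. Pictures are saved under pics/ and viewed, at most 10 in all, crops included, and the job is handed in when it is done.

```bash
mkdir -p pics; ls; cat > h.py <<'E'
import numpy as np,cv2
from workcell import env
def pts(name,depth,mask=None,pose=None):
    p=env.camera_params(name)
    v,u=np.nonzero((depth>0)&(mask if mask is not None else True))
    z=depth[v,u]; c=np.c_[(u-p['cx'])/p['fx']*z,(v-p['cy'])/p['fy']*z,z]
    if 'mount' in p:
        from scipy.spatial.transform import Rotation as R
        M=np.array(p['mount']); c=c@M[:3,:3].T+M[:3,3]
        q=np.array(pose['eef_rot']); return c@R.from_quat(np.r_[q[1:],q[0]]).as_matrix().T+np.array(pose['eef_pos']),u,v
    return (c-np.array(p['t']))@np.array(p['R']),u,v
E
python3 - <<'E'
from h import *
s=env.get_state(); print({k:np.round(v,3) for k,v in s.items()})
ims=[]
for n in ['scene','side']:
    im,d=env.capture(n); np.savez(f'pics/{n}.npz',im=im,d=d)
    cv2.imwrite(f'pics/{n}0.png',im[:,:,::-1])
    for q in ['strip','clamp','cap','bed','pad']:
        for r in env.silhouettes(n,q):
            P,u,v=pts(n,d,r['region'])
            print(n,q,round(r['p'],2),np.round(r['point']),r['region'].sum(),np.round(np.median(P,0),3) if len(P) else '',np.round(np.ptp(P,0),3) if len(P) else '')
E
```

```text
pics
{'t': np.float64(0.0), 'qpos': array([ 1.209,  0.053,  1.402, -0.   ,  1.689, -0.07 ]), 'joint_velocities': array([-0.001, -0.001,  0.001,  0.   ,  0.   ,  0.001]), 'joint_efforts': array([ 1.0000e-03, -3.8167e+01, -3.6019e+01,  0.0000e+00,  6.0000e-03,
        0.0000e+00]), 'eef_pos': array([0.151, 0.503, 0.241]), 'eef_rot': array([-0.   ,  0.145,  0.989, -0.001]), 'contact_force': array([ 0.584,  0.75 , -0.142]), 'moment': array([ 0.004,  0.015, -0.028]), 'gripper_force': np.float64(0.0), 'gripper_width': np.float64(1.0)}
scene strip 0.91 [254. 166.] 648 [ 0.498 -0.268  0.007] [0.168 0.092 0.018]
scene clamp 0.67 [264. 256.] 1631 [0.656 0.057 0.058] [0.106 0.102 0.131]
scene clamp 0.66 [199. 288.] 2097 [0.833 0.041 0.036] [0.105 0.112 0.128]
scene clamp 0.61 [386. 233.] 1800 [0.383 0.159 0.039] [0.155 0.156 0.132]
scene cap 0.65 [390. 205.] 246 [0.354 0.147 0.118] [0.122 0.086 0.131]
scene cap 0.56 [276. 233.] 261 [0.624 0.048 0.118] [0.069 0.125 0.128]
scene cap 0.51 [200. 260.] 335 [0.809 0.032 0.117] [0.065 0.129 0.13 ]
scene cap 0.18 [288. 335.] 2831 [0.736 0.276 0.098] [0.121 0.161 0.111]
scene bed 0.74 [286. 249.] 540 [0.593 0.054 0.026] [0.108 0.052 0.038]
side strip 0.97 [327. 304.] 978 [ 0.484 -0.275  0.007] [0.167 0.087 0.014]
side strip 0.67 [383. 242.] 1406 [ 0.674 -0.287  0.093] [0.173 0.081 0.116]
side clamp 0.87 [194. 234.] 1443 [0.357 0.132 0.022] [0.119 0.172 0.129]
side clamp 0.86 [332. 182.] 1090 [0.811 0.01  0.018] [0.953 0.665 0.823]
side clamp 0.82 [290. 196.] 847 [0.634 0.021 0.066] [0.104 0.074 0.123]
side clamp 0.17 [270. 213.] 503 [0.589 0.032 0.025] [0.112 0.084 0.043]
side cap 0.68 [283. 188.] 181 [0.609 0.031 0.114] [0.033 0.034 0.045]
side cap 0.43 [323. 161.] 153 [0.797 0.018 0.115] [0.035 0.032 0.036]
side bed 0.81 [273. 217.] 509 [0.588 0.032 0.025] [0.109 0.096 0.045]
```

View pics/scene0.png

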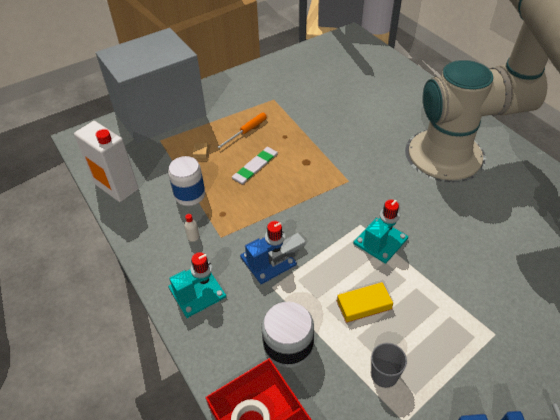

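View pics/side0.png

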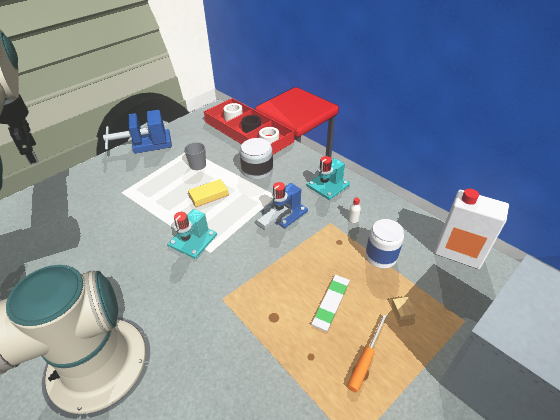

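Scene picture: the strip with green bands is at (255,166). The blue clamp is at (268,256), its bed tongue pointing to (300,243) and its red cap at (276,233). What could be taken for them: turquoise clamps at (200,288) and (384,237), a blue vice at (490,418), and the screwdriver at (245,130). In the side picture the blue clamp is at (287,205) and the strip at (330,303). I choose the blue clamp and the green-banded strip.

```bash
python3 - <<'E'
from h import *
a=[]
for n,box in [('scene',(215,210,320,290)),('side',(250,170,315,235))]:
    f=np.load(f'pics/{n}.npz'); im,d=f['im'],f['d']
    P,u,v=pts(n,d); C=im[v,u].astype(int)
    x0,y0,x1,y1=box; b=(u>x0)&(u<x1)&(v>y0)&(v<y1)
    top=b&(P[:,2]>.119)&(P[:,2]<.126)
    print(n,'captop',np.round(P[top].mean(0),4),top.sum(),np.round((P[top].min(0)+P[top].max(0))/2,4))
    blue=b&(C[:,2]>C[:,0]*1.6)&(C[:,2]>C[:,1]*1.3)
    bp=blue&(P[:,2]>.005)&(P[:,2]<.016)
    arm=blue&(P[:,2]>.072)&(P[:,2]<.084)
    for nm,m in (('base',bp),('arm',arm)):
        r=cv2.minAreaRect(P[m][:,:2].astype(np.float32)); print(nm,m.sum(),np.round(r[0],4),np.round(r[1],3),round(r[2],1))
    bed=b&(P[:,2]>.018)&(P[:,2]<.030)&(C.max(1)-C.min(1)<30)
    r=cv2.minAreaRect(P[bed][:,:2].astype(np.float32)); print('bed',bed.sum(),np.round(r[0],4),np.round(r[1],3),round(r[2],1),np.median(P[bed][:,2]))
    sb=(220,140,285,190) if n=='scene' else (305,270,355,335)
    x0,y0,x1,y1=sb; b=(u>x0)&(u<x1)&(v>y0)&(v<y1)&(P[:,2]>.005)&(P[:,2]<.012)&((C[:,1]>C[:,0]+30)|(C.min(1)>140))
    Q=P[b]; m=np.median(Q,0); Q=Q[np.linalg.norm(Q-m,axis=1)<.095]
    r=cv2.minAreaRect(Q[:,:2].astype(np.float32)); w=np.linalg.svd(Q[:,:2]-Q[:,:2].mean(0),full_matrices=False)[2][0]
    print('strip',len(Q),np.round(r[0],4),np.round(r[1],3),round(r[2],1),'pca',np.degrees(np.arctan2(w[1],w[0])),Q.mean(0))
    c=im[(box[1] if n=='scene' else 160):,:][:120,220:360]
    cv2.imwrite(f'pics/crop_{n}.png',cv2.resize(c[:,:,::-1],None,fx=4,fy=4,interpolation=cv2.INTER_CUBIC))
E
```

```text
scene captop [0.62   0.0413 0.1218] 124 [0.6188 0.0412 0.1224]
base 439 [0.6427 0.0421] [0.105 0.105] 0.7
arm 318 [0.6627 0.0428] [0.044 0.059] 87.4
bed 428 [0.6089 0.0585] [0.149 0.056] 15.2 0.025843258314375377
strip 454 [ 0.4927 -0.2689] [0.163 0.045] 19.1 pca 18.940129429045047 [ 0.49708577 -0.26749331  0.00793842]
side captop [0.616  0.0369 0.1211] 75 [0.6156 0.0369 0.1223]
base 215 [0.6392 0.0361] [0.1   0.107] 88.3
arm 140 [0.6455 0.0407] [0.046 0.087] 82.1
bed 381 [0.6421 0.1015] [0.257 0.106] 52.8 0.024973121719092488
strip 817 [ 0.4897 -0.272 ] [0.162 0.04 ] 18.9 pca -160.8271671036602 [ 0.48530549 -0.27372554  0.00736234]
```

View pics/crop_scene.png

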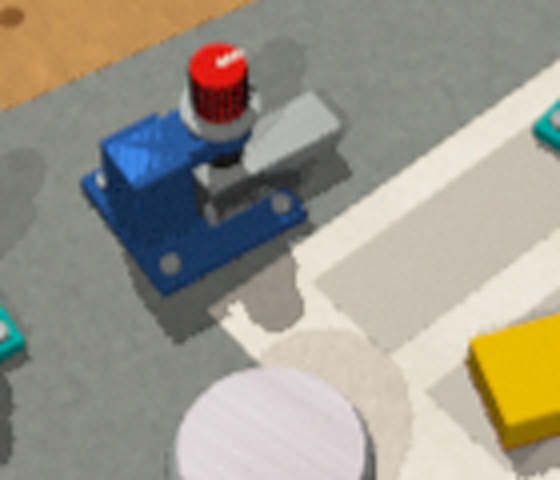

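The crop confirms the blue clamp, with its throat and bed tongue facing the robot (-x) and its x axis along world +x. I move to the strip, turning -144 deg on the way.

```bash

python3 -m jog '[{"tx":0.034,"ty":-0.022,"az":-0.12},{"tx":0.068,"ty":-0.044,"az":-0.24},{"tx":0.102,"ty":-0.066,"az":-0.36},{"tx":0.136,"ty":-0.088,"az":-0.48},{"tx":0.17,"ty":-0.11,"az":-0.6}]'
python3 -m jog '[{"tx":0.02,"ty":-0.036,"az":-0.12},{"tx":0.04,"ty":-0.072,"az":-0.24},{"tx":0.06,"ty":-0.108,"az":-0.36},{"tx":0.08,"ty":-0.144,"az":-0.48},{"tx":0.1,"ty":-0.18,"az":-0.6}]'
python3 -m jog '[{"ty":-0.04,"az":-0.12},{"ty":-0.08,"az":-0.24},{"ty":-0.12,"az":-0.36},{"ty":-0.16,"az":-0.48},{"ty":-0.2,"az":-0.6}]'
python3 -m jog '[{"ty":-0.04,"az":-0.12},{"ty":-0.08,"az":-0.24},{"ty":-0.12,"az":-0.36},{"ty":-0.16,"az":-0.48},{"ty":-0.2,"az":-0.6}]'
python3 -m jog '[{"ty":-0.03,"az":-0.12},{"ty":-0.06,"az":-0.12},{"ty":-0.09,"az":-0.12},{"ty":-0.09,"az":-0.12},{"ty":-0.09,"az":-0.12}]'
```

```text
invalid input
invalid input
invalid input
invalid input
invalid input
```

```bash

python3 -m jog '[{"tx":0.034,"ty":-0.022,"tz":0,"ax":0,"ay":0,"az":-0.12,"jaw":0},{"tx":0.068,"ty":-0.044,"tz":0,"ax":0,"ay":0,"az":-0.24,"jaw":0},{"tx":0.102,"ty":-0.066,"tz":0,"ax":0,"ay":0,"az":-0.36,"jaw":0},{"tx":0.136,"ty":-0.088,"tz":0,"ax":0,"ay":0,"az":-0.48,"jaw":0},{"tx":0.17,"ty":-0.11,"tz":0,"ax":0,"ay":0,"az":-0.6,"jaw":0}]'
```

```text
t: 1.02
eef_pos: [0.3223, 0.3916, 0.2425]
eef_rot: [0.0, 0.434, 0.901, 0.0]
contact_force: [-0.1, 0.2, -0.0]
gripper_width: 0.999
gripper_force: 0.0
```

```bash

python3 -m jog '[{"tx":0.02,"ty":-0.036,"tz":0,"ax":0,"ay":0,"az":-0.12,"jaw":0},{"tx":0.04,"ty":-0.072,"tz":0,"ax":0,"ay":0,"az":-0.24,"jaw":0},{"tx":0.06,"ty":-0.108,"tz":0,"ax":0,"ay":0,"az":-0.36,"jaw":0},{"tx":0.08,"ty":-0.144,"tz":0,"ax":0,"ay":0,"az":-0.48,"jaw":0},{"tx":0.1,"ty":-0.18,"tz":0,"ax":0,"ay":0,"az":-0.6,"jaw":0}]'
python3 -m jog '[{"tx":0,"ty":-0.04,"tz":0,"ax":0,"ay":0,"az":-0.12,"jaw":0},{"tx":0,"ty":-0.08,"tz":0,"ax":0,"ay":0,"az":-0.24,"jaw":0},{"tx":0,"ty":-0.12,"tz":0,"ax":0,"ay":0,"az":-0.36,"jaw":0},{"tx":0,"ty":-0.16,"tz":0,"ax":0,"ay":0,"az":-0.48,"jaw":0},{"tx":0,"ty":-0.2,"tz":0,"ax":0,"ay":0,"az":-0.6,"jaw":0}]'
python3 -m jog '[{"tx":0,"ty":-0.04,"tz":0,"ax":0,"ay":0,"az":-0.12,"jaw":0},{"tx":0,"ty":-0.08,"tz":0,"ax":0,"ay":0,"az":-0.24,"jaw":0},{"tx":0,"ty":-0.12,"tz":0,"ax":0,"ay":0,"az":-0.36,"jaw":0},{"tx":0,"ty":-0.16,"tz":0,"ax":0,"ay":0,"az":-0.48,"jaw":0},{"tx":0,"ty":-0.2,"tz":0,"ax":0,"ay":0,"az":-0.6,"jaw":0}]'
python3 -m jog '[{"tx":0,"ty":-0.04,"tz":0,"ax":0,"ay":0,"az":-0.12,"jaw":0},{"tx":0,"ty":-0.08,"tz":0,"ax":0,"ay":0,"az":-0.12,"jaw":0},{"tx":0.02,"ty":-0.09,"tz":0,"ax":0,"ay":0,"az":-0.12,"jaw":0},{"tx":0.02,"ty":-0.09,"tz":0,"ax":0,"ay":0,"az":-0.12,"jaw":0},{"tx":0.02,"ty":-0.09,"tz":0,"ax":0,"ay":0,"az":-0.12,"jaw":0}]'
cat >> h.py <<'E'
def strip(z0,z1,near,f='wrist',rad=.1):
    s=env.get_state(); im,d=env.capture(f); P,u,v=pts(f,d,pose=s)
    rs=env.silhouettes(f,'strip')
    for r in rs[:2]:
        k=r['region'][v,u]&(P[:,2]>z0)&(P[:,2]<z1)&(np.linalg.norm(P[:,:2]-near,axis=1)<rad); Q=P[k]
        if len(Q)<50: print('few',r['p'],len(Q)); continue
        R=cv2.minAreaRect(Q[:,:2].astype(np.float32)); w=np.linalg.svd(Q[:,:2]-Q[:,:2].mean(0),full_matrices=False)[2][0]
        print('strip',round(r['p'],2),len(Q),np.round(R[0],4),np.round(R[1],3),'pca',round(np.degrees(np.arctan(w[1]/w[0])),2),np.round(Q.mean(0),4),'zpct',np.round(np.percentile(Q[:,2],[5,50,95]),4))
    print('pose',np.round(s['eef_pos'],4),np.round(s['eef_rot'],4),'q',np.round(s['qpos'],2)); return im,d,s
E
python3 - <<'E'
from h import *
im,d,s=strip(.004,.014,[.49,-.27]); cv2.imwrite('pics/w1.png',im[:,:,::-1])
E
```

```text
t: 1.43
eef_pos: [0.4216, 0.211, 0.2426]
eef_rot: [0.0, 0.681, 0.733, 0.0]
contact_force: [0.3, 0.6, 0.3]
gripper_width: 1.0
gripper_force: 0.0
t: 1.85
eef_pos: [0.4206, 0.011, 0.2426]
eef_rot: [0.0, 0.867, 0.499, 0.0]
contact_force: [1.0, 0.3, 0.3]
gripper_width: 1.002
gripper_force: 0.0
t: 2.27
eef_pos: [0.4205, -0.1892, 0.2426]
eef_rot: [0.0, 0.975, 0.22, 0.0]
contact_force: [0.9, -0.0, 0.2]
gripper_width: 1.001
gripper_force: 0.0
t: 2.68
eef_pos: [0.441, -0.2776, 0.2416]
eef_rot: [-0.001, 0.987, 0.164, -0.0]
contact_force: [-0.4, -0.3, 0.2]
gripper_width: 0.998
gripper_force: 0.0
strip 0.91 4590 [ 0.4921 -0.2717] [0.159 0.04 ] pca 18.87 [ 0.497  -0.2701  0.0081] zpct [0.0068 0.0081 0.0093]
pose [ 0.441  -0.2776  0.2416] [-5.000e-04  9.865e-01  1.637e-01 -5.000e-04] q [-0.63  0.04  1.41  0.    1.69  0.61]
```

View pics/w1.png

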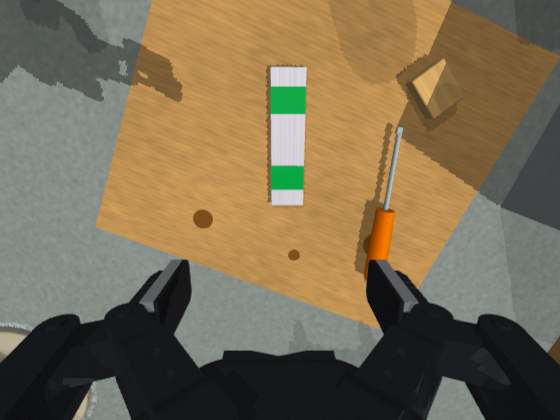

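The wrist view shows the strip centred at (288,136), with the tool in line with it. The screwdriver, at (385,210), is well clear.

```bash

python3 -m jog '[{"tx":0.006,"ty":-0.0095,"tz":-0.04,"ax":0,"ay":0,"az":0,"jaw":0.2},{"tx":0.006,"ty":-0.0095,"tz":-0.08,"ax":0,"ay":0,"az":0,"jaw":0.2},{"tx":0.006,"ty":-0.0095,"tz":-0.12,"ax":0,"ay":0,"az":0,"jaw":0.2},{"tx":0.006,"ty":-0.0095,"tz":-0.16,"ax":0,"ay":0,"az":0,"jaw":0.2},{"tx":0.006,"ty":-0.0095,"tz":-0.18,"ax":0,"ay":0,"az":0,"jaw":0.2}]'
python3 -m jog '[{"tx":0,"ty":0,"tz":-0.02,"ax":0,"ay":0,"az":0,"jaw":0.2},{"tx":0,"ty":0,"tz":-0.035,"ax":0,"ay":0,"az":0,"jaw":0.2},{"tx":0,"ty":0,"tz":-0.047,"ax":0,"ay":0,"az":0,"jaw":0.2},{"tx":0,"ty":0,"tz":-0.047,"ax":0,"ay":0,"az":0,"jaw":0.2},{"tx":0,"ty":0,"tz":-0.047,"ax":0,"ay":0,"az":0,"jaw":0.2}]'
python3 -m jog '[{"tx":0,"ty":0,"tz":0,"ax":0,"ay":0,"az":0,"jaw":0.9},{"tx":0,"ty":0,"tz":0,"ax":0,"ay":0,"az":0,"jaw":0.9},{"tx":0,"ty":0,"tz":0,"ax":0,"ay":0,"az":0,"jaw":0.9},{"tx":0,"ty":0,"tz":0,"ax":0,"ay":0,"az":0,"jaw":0.9},{"tx":0,"ty":0,"tz":0,"ax":0,"ay":0,"az":0,"jaw":0.9}]' 60
python3 -m jog '[{"tx":0,"ty":0,"tz":0,"ax":0,"ay":0,"az":0,"jaw":0.9},{"tx":0,"ty":0,"tz":0,"ax":0,"ay":0,"az":0,"jaw":0.9},{"tx":0,"ty":0,"tz":0,"ax":0,"ay":0,"az":0,"jaw":0.9},{"tx":0,"ty":0,"tz":0,"ax":0,"ay":0,"az":0,"jaw":0.9},{"tx":0,"ty":0,"tz":0,"ax":0,"ay":0,"az":0,"jaw":0.9}]'
```

```text
t: 3.2
eef_pos: [0.4449, -0.2841, 0.0577]
eef_rot: [-0.002, 0.986, 0.165, -0.002]
contact_force: [0.1, 0.5, 0.4]
gripper_width: 0.804
gripper_force: 0.0
t: 3.62
eef_pos: [0.4471, -0.2862, 0.0157]
eef_rot: [0.0, 0.986, 0.165, -0.0]
contact_force: [-0.6, -0.6, 0.7]
gripper_width: 0.799
gripper_force: 0.0
t: 4.03
eef_pos: [0.4491, -0.2876, 0.0193]
eef_rot: [0.002, 0.986, 0.164, 0.002]
contact_force: [-2.8, 7.1, 15.4]
gripper_width: 0.173
gripper_force: 7.6
t: 4.45
eef_pos: [0.4491, -0.2874, 0.0193]
eef_rot: [0.002, 0.986, 0.164, 0.002]
contact_force: [-2.1, 5.7, 18.0]
gripper_width: 0.104
gripper_force: 8.7
```

The pads are farther back when open, so they slid over the strip. I open, rise and retry lower.

```bash

python3 -m jog '[{"tx":0,"ty":0,"tz":0.03,"ax":0,"ay":0,"az":0,"jaw":0.9},{"tx":0,"ty":0,"tz":0.06,"ax":0,"ay":0,"az":0,"jaw":0.3},{"tx":0,"ty":0,"tz":0.1,"ax":0,"ay":0,"az":0,"jaw":0.3},{"tx":0,"ty":0,"tz":0.14,"ax":0,"ay":0,"az":0,"jaw":0.3},{"tx":0,"ty":0,"tz":0.14,"ax":0,"ay":0,"az":0,"jaw":0.3}]'
python3 - <<'E'
from h import *
strip(.004,.014,[.49,-.27])
E
```

```text
t: 4.87
eef_pos: [0.4501, -0.2889, 0.1656]
eef_rot: [0.006, 0.986, 0.164, 0.006]
contact_force: [1.3, -0.3, 0.7]
gripper_width: 0.66
gripper_force: 0.0
strip 0.69 7086 [ 0.4936 -0.2743] [0.16 0.04] pca 21.86 [ 0.4994 -0.272   0.0081] zpct [0.007  0.0081 0.0093]
pose [ 0.4501 -0.2889  0.1656] [0.0059 0.9864 0.1641 0.0056] q [-0.64  0.1   1.5  -0.    1.52  0.6 ]
```

```bash

python3 -m jog '[{"tx":0,"ty":0,"tz":0,"ax":0,"ay":0,"az":0,"jaw":0.3},{"tx":0,"ty":0,"tz":0,"ax":0,"ay":0,"az":0,"jaw":0.3},{"tx":0,"ty":0,"tz":0,"ax":0,"ay":0,"az":0,"jaw":0.3}]'
python3 - <<'E'
from h import *
strip(.004,.014,[.49,-.27])
E
```

```text
t: 5.22
eef_pos: [0.4464, -0.2862, 0.1537]
eef_rot: [-0.001, 0.986, 0.164, -0.001]
contact_force: [-0.2, -0.5, 0.2]
gripper_width: 0.699
gripper_force: 0.0
strip 0.62 7926 [ 0.4935 -0.2744] [0.16 0.04] pca 21.8 [ 0.4997 -0.272   0.0081] zpct [0.0069 0.0081 0.0093]
pose [ 0.4464 -0.2862  0.1537] [-0.001   0.9864  0.1642 -0.001 ] q [-0.64  0.11  1.51 -0.    1.52  0.6 ]
```

```bash

python3 -m jog '[{"tx":0.0025,"ty":-0.006,"tz":-0.04,"ax":0,"ay":0,"az":0.0515,"jaw":0.3},{"tx":0.0025,"ty":-0.006,"tz":-0.08,"ax":0,"ay":0,"az":0.0515,"jaw":0.3},{"tx":0.0025,"ty":-0.006,"tz":-0.11,"ax":0,"ay":0,"az":0.0515,"jaw":0.3},{"tx":0.0025,"ty":-0.006,"tz":-0.13,"ax":0,"ay":0,"az":0.0515,"jaw":0.3},{"tx":0.0025,"ty":-0.006,"tz":-0.13,"ax":0,"ay":0,"az":0.0515,"jaw":0.3}]'
python3 -m jog '[{"tx":0,"ty":0,"tz":-0.008,"ax":0,"ay":0,"az":0,"jaw":0.3},{"tx":0,"ty":0,"tz":-0.016,"ax":0,"ay":0,"az":0,"jaw":0.3},{"tx":0,"ty":0,"tz":-0.016,"ax":0,"ay":0,"az":0,"jaw":0.3},{"tx":0,"ty":0,"tz":-0.016,"ax":0,"ay":0,"az":0,"jaw":0.3}]'
python3 -m jog '[{"tx":0,"ty":0,"tz":0,"ax":0,"ay":0,"az":0,"jaw":0.5},{"tx":0,"ty":0,"tz":0,"ax":0,"ay":0,"az":0,"jaw":0.5},{"tx":0,"ty":0,"tz":0,"ax":0,"ay":0,"az":0,"jaw":0.5},{"tx":0,"ty":0,"tz":0,"ax":0,"ay":0,"az":0,"jaw":0.5},{"tx":0,"ty":0,"tz":0,"ax":0,"ay":0,"az":0,"jaw":0.6}]' 40
```

```text
t: 5.73
eef_pos: [0.4465, -0.2905, 0.0196]
eef_rot: [-0.004, 0.982, 0.189, -0.003]
contact_force: [-1.1, 0.6, -0.5]
gripper_width: 0.701
gripper_force: 0.0
t: 6.07
eef_pos: [0.4499, -0.2929, 0.0101]
eef_rot: [0.0, 0.982, 0.189, 0.0]
contact_force: [-0.2, -1.6, -0.0]
gripper_width: 0.702
gripper_force: 0.0
t: 6.48
eef_pos: [0.4499, -0.2929, 0.0101]
eef_rot: [0.001, 0.982, 0.19, 0.0]
contact_force: [0.1, 0.1, -0.8]
gripper_width: 0.454
gripper_force: 40.4
```

Gripped. I firm the grip, then lift and check.

```bash

python3 -m jog '[{"tx":0,"ty":0,"tz":0,"ax":0,"ay":0,"az":0,"jaw":0.8},{"tx":0,"ty":0,"tz":0,"ax":0,"ay":0,"az":0,"jaw":0.8},{"tx":0,"ty":0,"tz":0.03,"ax":0,"ay":0,"az":0,"jaw":0.8},{"tx":0,"ty":0,"tz":0.07,"ax":0,"ay":0,"az":0,"jaw":0.8},{"tx":0,"ty":0,"tz":0.1,"ax":0,"ay":0,"az":0,"jaw":0.8}]' 90
python3 -m jog '[{"tx":0,"ty":0.04,"tz":0,"ax":0,"ay":0,"az":-0.1,"jaw":0.8},{"tx":0,"ty":0.08,"tz":0,"ax":0,"ay":0,"az":-0.2,"jaw":0.8},{"tx":0,"ty":0.12,"tz":0,"ax":0,"ay":0,"az":-0.3,"jaw":0.8},{"tx":0,"ty":0.16,"tz":0,"ax":0,"ay":0,"az":-0.38,"jaw":0.8},{"tx":0,"ty":0.2,"tz":0,"ax":0,"ay":0,"az":-0.38,"jaw":0.8}]'
python3 -m jog '[{"tx":0,"ty":0.02,"tz":0,"ax":0,"ay":0,"az":0,"jaw":0.8},{"tx":0,"ty":0.02,"tz":0,"ax":0,"ay":0,"az":0,"jaw":0.8},{"tx":0,"ty":0.02,"tz":0,"ax":0,"ay":0,"az":0,"jaw":0.8}]'
python3 - <<'E'
from h import *
for f in ['wrist','side']:
    im,d,s=strip(.09,.16,[.5,-.07],f,.13); cv2.imwrite(f'pics/{f}2.png',im[:,:,::-1]); np.savez(f'pics/{f}2.npz',im=im,d=d)
E
```

```text
t: 6.9
eef_pos: [0.4493, -0.2926, 0.1111]
eef_rot: [-0.0, 0.982, 0.189, -0.0]
contact_force: [0.4, -1.1, -0.6]
gripper_width: 0.436
gripper_force: 90.7
t: 7.32
eef_pos: [0.4488, -0.0909, 0.109]
eef_rot: [-0.0, 1.0, -0.002, -0.0]
contact_force: [1.4, -0.2, -0.5]
gripper_width: 0.435
gripper_force: 90.8
t: 7.57
eef_pos: [0.4493, -0.0718, 0.1091]
eef_rot: [0.0, 1.0, 0.002, -0.0]
contact_force: [0.2, 0.4, -0.9]
gripper_width: 0.434
gripper_force: 90.8
strip 0.83 29017 [ 0.4922 -0.0716] [0.152 0.04 ] pca 0.9 [ 0.5043 -0.0715  0.1066] zpct [0.1054 0.1066 0.1077]
pose [ 0.4493 -0.0718  0.1091] [ 1.0e-04  1.0e+00  1.9e-03 -2.0e-04] q [-0.24 -0.06  1.78 -0.    1.42  1.33]
strip 0.65 486 [ 0.496  -0.0735] [0.164 0.042] pca -0.34 [ 0.4952 -0.0749  0.1051] zpct [0.101  0.1052 0.1079]
pose [ 0.4494 -0.0732  0.1092] [ 2.e-04  1.e+00  5.e-04 -2.e-04] q [-0.24 -0.06  1.78 -0.    1.42  1.33]
```

View pics/wrist2.png

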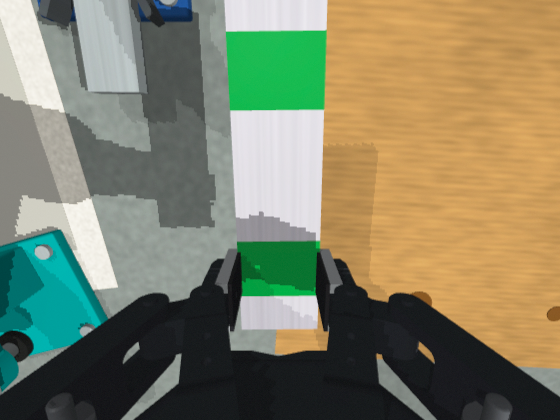

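The wrist view shows the strip level and straight in the grip. The bed tongue is at (110,45) upper left. I rise to measure the clamp with the same camera.

```bash

python3 -m jog '[{"tx":0,"ty":0,"tz":0.04,"ax":0,"ay":0,"az":0,"jaw":0.8},{"tx":-0.02,"ty":0,"tz":0.08,"ax":0,"ay":0,"az":0,"jaw":0.8},{"tx":-0.02,"ty":0,"tz":0.11,"ax":0,"ay":0,"az":0,"jaw":0.8},{"tx":-0.02,"ty":0,"tz":0.11,"ax":0,"ay":0,"az":0,"jaw":0.8},{"tx":-0.02,"ty":0,"tz":0.11,"ax":0,"ay":0,"az":0,"jaw":0.8}]'
python3 - <<'E'
from h import *
im,d,s=strip(.19,.24,[.48,-.07],'wrist',.13); cv2.imwrite('pics/w3.png',im[:,:,::-1]); np.savez('pics/w3.npz',im=im,d=d,pos=s['eef_pos'],rot=s['eef_rot'])
P,u,v=pts('wrist',d,pose=s); C=im[v,u].astype(int)
near=(abs(P[:,1]-.04)<.07)&(P[:,0]>.5)&(P[:,0]<.72)
grey=(C.max(1)-C.min(1)<30)
bed=near&(P[:,2]>.018)&(P[:,2]<.032)&(P[:,0]<.578)
Q=P[bed]; 
R=cv2.minAreaRect(Q[:,:2].astype(np.float32));print('tongue',len(Q),np.round(R[0],4),np.round(R[1],4),R[2],np.percentile(Q[:,2],[5,50,95]),'xmin',Q[:,0].min())
xs=np.arange(.542,.575,.004)
L=[];
for x in xs:
    q=Q[abs(Q[:,0]-x)<.002]
    if len(q)>5: L.append([x,q[:,1].min(),q[:,1].max()])
L=np.array(L); print(np.round(L,4)); print('yaw edges',[np.degrees(np.polyfit(L[:,0],L[:,i],1)[0]) for i in (1,2)])
cap=near&(P[:,2]>.119)&(P[:,2]<.126);print('cap',cap.sum(), cv2.minEnclosingCircle(P[cap][:,:2].astype(np.float32)) if cap.sum()>5 else '')
bl=near&(C[:,2]>C[:,0]*1.6)&(C[:,2]>C[:,1]*1.3)&(P[:,2]>.006)&(P[:,2]<.017)
R=cv2.minAreaRect(P[bl][:,:2].astype(np.float32));print('base',bl.sum(),np.round(R[0],4),np.round(R[1],4),R[2],P[bl].min(0))
E
```

```text
t: 8.18
eef_pos: [0.4303, -0.0737, 0.2213]
eef_rot: [0.001, 1.0, -0.0, 0.002]
contact_force: [0.2, -0.3, -3.0]
gripper_width: 0.429
gripper_force: 91.0
strip 0.61 28846 [ 0.4733 -0.0738] [0.152 0.04 ] pca 0.72 [ 0.4854 -0.0737  0.219 ] zpct [0.2179 0.219  0.22  ]
pose [ 0.4303 -0.0737  0.2213] [ 7.0e-04  1.0e+00 -2.0e-04  2.2e-03] q [-0.25 -0.2   1.68 -0.    1.66  1.32]
tongue 1536 [0.5592 0.0385] [0.0349 0.0375] 89.88850402832031 [0.02284092 0.02641826 0.02772376] xmin 0.5404434372399203
[[0.542  0.0211 0.0555]
 [0.546  0.0214 0.0556]
 [0.55   0.0212 0.0553]
 [0.554  0.0213 0.0552]
 [0.558  0.0211 0.0555]
 [0.562  0.0214 0.0554]
 [0.566  0.0212 0.0559]
 [0.57   0.0212 0.0556]
 [0.574  0.0213 0.0553]]
yaw edges [np.float64(0.01949874809582661), np.float64(0.12939332807334103)]
cap 0 
base 983 [0.6028 0.0384] [0.0315 0.1001] 0.48773959279060364 [ 0.58730059 -0.01149296  0.00602363]
```

View pics/w3.png

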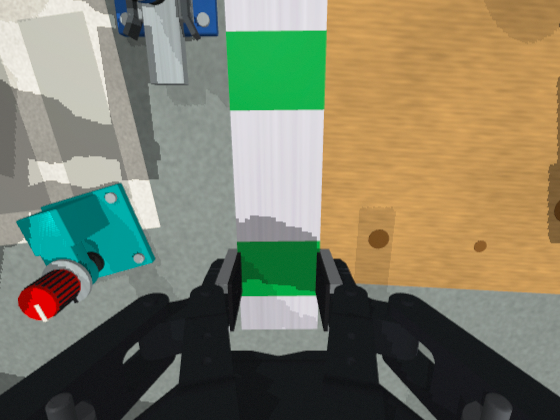

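```bash

python3 - <<'E'
from h import *
f=np.load('pics/scene.npz'); P,u,v=pts('scene',f['d'])
for x in np.arange(.36,.56,.02):
    k=(abs(P[:,0]-x)<.01)&(P[:,1]>.0)&(P[:,1]<.25)
    print(round(x,2),[ (z,round(P[k&(P[:,2]>z)&(P[:,2]<.2)][:,1].min(),3)) for z in (.02,.05,.075) if (k&(P[:,2]>z)&(P[:,2]<.2)).any()])
E
python3 -m jog '[{"tx":0.013,"ty":0.04,"tz":-0.01,"ax":0,"ay":0,"az":-0.006,"jaw":0.8},{"tx":0.013,"ty":0.08,"tz":-0.03,"ax":0,"ay":0,"az":-0.006,"jaw":0.8},{"tx":0.013,"ty":0.112,"tz":-0.05,"ax":0,"ay":0,"az":-0.006,"jaw":0.8},{"tx":0.013,"ty":0.112,"tz":-0.06,"ax":0,"ay":0,"az":-0.006,"jaw":0.8},{"tx":0.013,"ty":0.112,"tz":-0.06,"ax":0,"ay":0,"az":-0.006,"jaw":0.8}]'
```

```text
0.36 [(0.02, np.float64(0.116)), (0.05, np.float64(0.116)), (0.075, np.float64(0.116))]
0.38 [(0.02, np.float64(0.13)), (0.05, np.float64(0.13)), (0.075, np.float64(0.132))]
0.4 [(0.02, np.float64(0.132)), (0.05, np.float64(0.132)), (0.075, np.float64(0.132))]
0.42 [(0.02, np.float64(0.137)), (0.05, np.float64(0.137)), (0.075, np.float64(0.137))]
0.44 []
0.46 []
0.48 []
0.5 [(0.02, np.float64(0.244))]
0.52 [(0.02, np.float64(0.238))]
0.54 [(0.02, np.float64(0.023))]
0.56 [(0.02, np.float64(0.022))]
t: 8.7
eef_pos: [0.4402, 0.0405, 0.1545]
eef_rot: [0.0, 1.0, -0.001, -0.005]
contact_force: [0.1, -0.5, -1.3]
gripper_width: 0.435
gripper_force: 91.1
```

Turquoise clamp is clear of the path (y ≥ 0.116). Descend.

```bash

python3 -m jog '[{"tx":0,"ty":0,"tz":-0.03,"ax":0,"ay":0,"az":0,"jaw":0.8},{"tx":0,"ty":0,"tz":-0.06,"ax":0,"ay":0,"az":0,"jaw":0.8},{"tx":0,"ty":0,"tz":-0.09,"ax":0,"ay":0,"az":0,"jaw":0.8},{"tx":0,"ty":0,"tz":-0.112,"ax":0,"ay":0,"az":0,"jaw":0.8},{"tx":0,"ty":0,"tz":-0.112,"ax":0,"ay":0,"az":0,"jaw":0.8}]'
python3 -m jog '[{"tx":0,"ty":0,"tz":0,"ax":0,"ay":0,"az":0,"jaw":0.8},{"tx":0,"ty":0,"tz":0,"ax":0,"ay":0,"az":0,"jaw":0.8},{"tx":0,"ty":0,"tz":0,"ax":0,"ay":0,"az":0,"jaw":0.8}]'
python3 - <<'E'
from h import *
im,d,s=strip(.035,.055,[.49,.04],'wrist',.13); print(s['contact_force'])
im,d,s=strip(.035,.055,[.49,.04],'side',.13)
im,d,s=strip(.035,.055,[.49,.04],'scene',.13)
E
```

```text
t: 9.12
eef_pos: [0.4392, 0.0381, 0.0425]
eef_rot: [0.0, 1.0, -0.003, -0.005]
contact_force: [0.1, -0.2, -2.3]
gripper_width: 0.437
gripper_force: 91.1
t: 9.37
eef_pos: [0.4439, 0.0389, 0.0494]
eef_rot: [0.0, 1.0, -0.003, 0.002]
contact_force: [-0.8, -0.5, -0.8]
gripper_width: 0.435
gripper_force: 91.1
strip 0.82 29110 [0.4867 0.0387] [0.152 0.041] pca 0.41 [0.4988 0.0387 0.047 ] zpct [0.046  0.0471 0.0481]
pose [0.4439 0.0389 0.0494] [ 1.0e-04  1.0e+00 -2.7e-03  1.7e-03] q [ 0.   -0.01  1.86 -0.    1.28  1.58]
[-0.84131527 -0.52026276 -0.76799426]
strip 0.93 387 [0.4879 0.0381] [0.159 0.041] pca -0.92 [0.4922 0.036  0.045 ] zpct [0.0417 0.0451 0.0478]
few 0.71 6
pose [0.4436 0.0392 0.049 ] [ 1.0e-04  1.0e+00 -2.5e-03  1.5e-03] q [ 0.01 -0.01  1.86 -0.    1.28  1.58]
strip 0.55 679 [0.5039 0.0408] [0.137 0.044] pca 2.98 [0.5117 0.0418 0.0451] zpct [0.0406 0.0453 0.0487]
few 0.47 0
pose [0.4431 0.0393 0.0483] [ 1.0e-04  1.0e+00 -2.3e-03  9.0e-04] q [ 0.01 -0.01  1.87 -0.    1.28  1.58]
```

```bash

python3 -m jog '[{"tx":0,"ty":0,"tz":-0.006,"ax":0,"ay":0,"az":0,"jaw":0.8},{"tx":0,"ty":0,"tz":-0.009,"ax":0,"ay":0,"az":0,"jaw":0.8},{"tx":0,"ty":0,"tz":-0.009,"ax":0,"ay":0,"az":0,"jaw":0.8},{"tx":0,"ty":0,"tz":-0.009,"ax":0,"ay":0,"az":0,"jaw":0.8},{"tx":0,"ty":0,"tz":-0.009,"ax":0,"ay":0,"az":0,"jaw":0.8}]'
python3 -m jog '[{"tx":0,"ty":0,"tz":-0.001,"ax":0,"ay":0,"az":0,"jaw":0.8},{"tx":0,"ty":0,"tz":-0.001,"ax":0,"ay":0,"az":0,"jaw":0.8}]'
python3 -m jog '[{"tx":0,"ty":0,"tz":-0.001,"ax":0,"ay":0,"az":0,"jaw":0.8},{"tx":0,"ty":0,"tz":-0.001,"ax":0,"ay":0,"az":0,"jaw":0.8}]'
python3 -c "
from h import *
print(env.get_state()['moment'])"
```

```text
t: 10.08
eef_pos: [0.4425, 0.0393, 0.0382]
eef_rot: [0.0, 1.0, -0.002, -0.0]
contact_force: [0.8, -0.8, -0.8]
gripper_width: 0.436
gripper_force: 91.1
t: 10.25
eef_pos: [0.4425, 0.0393, 0.0373]
eef_rot: [0.0, 1.0, -0.002, 0.0]
contact_force: [0.5, -0.8, -0.9]
gripper_width: 0.43
gripper_force: 91.1
t: 10.42
eef_pos: [0.4426, 0.0393, 0.0363]
eef_rot: [0.0, 1.0, -0.002, 0.0]
contact_force: [-0.6, 0.0, -0.5]
gripper_width: 0.432
gripper_force: 91.2
[-0.01154472  0.01614701  0.0243965 ]
```

```bash

for i in 1; do :; done
python3 -m jog '[{"tx":0,"ty":0,"tz":-0.0007,"ax":0,"ay":0,"az":0,"jaw":0.8},{"tx":0,"ty":0,"tz":-0.0007,"ax":0,"ay":0,"az":0,"jaw":0.8}]' | grep -E 'pos|contact'
python3 -m jog '[{"tx":0,"ty":0,"tz":-0.0007,"ax":0,"ay":0,"az":0,"jaw":0.8},{"tx":0,"ty":0,"tz":-0.0007,"ax":0,"ay":0,"az":0,"jaw":0.8}]'| grep -E 'pos|contact'
```

```text
eef_pos: [0.4426, 0.0393, 0.0357]
contact_force: [-0.8, 0.5, 0.5]
eef_pos: [0.4427, 0.0393, 0.0351]
contact_force: [-2.0, -0.7, 1.0]
```

```bash

python3 -m jog '[{"tx":0,"ty":0,"tz":-0.0007,"ax":0,"ay":0,"az":0,"jaw":0.8},{"tx":0,"ty":0,"tz":-0.0007,"ax":0,"ay":0,"az":0,"jaw":0.8}]' | grep -E 'pos|contact'
python3 -c "
from h import *
print(env.get_state()['moment'])"
```

```text
eef_pos: [0.4426, 0.0393, 0.0343]
contact_force: [-1.0, 0.1, 2.2]
[ 0.01554562 -0.09181446 -0.00615045]
```

Contact at TCP z about 0.035. I ease off by 0.6 mm and slide in.

```bash

python3 -m jog '[{"tx":0,"ty":-0.0006,"tz":0.0007,"ax":0,"ay":0,"az":0,"jaw":0.8},{"tx":0.006,"ty":-0.0006,"tz":0.0007,"ax":0,"ay":0,"az":0,"jaw":0.8},{"tx":0.012,"ty":-0.0006,"tz":0.0007,"ax":0,"ay":0,"az":0,"jaw":0.8},{"tx":0.018,"ty":-0.0006,"tz":0.0007,"ax":0,"ay":0,"az":0,"jaw":0.8},{"tx":0.02,"ty":-0.0006,"tz":0.0007,"ax":0,"ay":0,"az":0,"jaw":0.8}]'| grep -E 'pos|contact'
python3 -m jog '[{"tx":0.005,"ty":0,"tz":0,"ax":0,"ay":0,"az":0,"jaw":0.8},{"tx":0.01,"ty":0,"tz":0,"ax":0,"ay":0,"az":0,"jaw":0.8},{"tx":0.015,"ty":0,"tz":0,"ax":0,"ay":0,"az":0,"jaw":0.8},{"tx":0.02,"ty":0,"tz":0,"ax":0,"ay":0,"az":0,"jaw":0.8},{"tx":0.02,"ty":0,"tz":0,"ax":0,"ay":0,"az":0,"jaw":0.8}]'| grep -E 'pos|contact'
```

```text
eef_pos: [0.4635, 0.0386, 0.035]
contact_force: [-3.0, -1.2, 1.9]
eef_pos: [0.4838, 0.0387, 0.0353]
contact_force: [-0.1, 0.6, 4.0]
```

```bash

python3 -m jog '[{"tx":0.004,"ty":0,"tz":0,"ax":0,"ay":0,"az":0,"jaw":0.8},{"tx":0.008,"ty":0,"tz":0,"ax":0,"ay":0,"az":0,"jaw":0.8},{"tx":0.012,"ty":0,"tz":0,"ax":0,"ay":0,"az":0,"jaw":0.8},{"tx":0.016,"ty":0,"tz":0,"ax":0,"ay":0,"az":0,"jaw":0.8},{"tx":0.016,"ty":0,"tz":0,"ax":0,"ay":0,"az":0,"jaw":0.8}]'| grep -E 'pos|contact'
python3 -m jog '[{"tx":0.002,"ty":0,"tz":0,"ax":0,"ay":0,"az":0,"jaw":0.8},{"tx":0.004,"ty":0,"tz":0,"ax":0,"ay":0,"az":0,"jaw":0.8},{"tx":0.006,"ty":0,"tz":0,"ax":0,"ay":0,"az":0,"jaw":0.8},{"tx":0.006,"ty":0,"tz":0,"ax":0,"ay":0,"az":0,"jaw":0.8}]'| grep -E 'pos|contact'
```

```text
eef_pos: [0.499, 0.0388, 0.0355]
contact_force: [-3.9, -0.1, 7.6]
eef_pos: [0.5045, 0.0388, 0.0355]
contact_force: [-7.6, 0.7, 10.4]
```

```bash

python3 -m jog '[{"tx":0.001,"ty":0,"tz":0.0005,"ax":0,"ay":0,"az":0,"jaw":0.8},{"tx":0.002,"ty":0,"tz":0.0005,"ax":0,"ay":0,"az":0,"jaw":0.8},{"tx":0.003,"ty":0,"tz":0.0005,"ax":0,"ay":0,"az":0,"jaw":0.8},{"tx":0.003,"ty":0,"tz":0.0005,"ax":0,"ay":0,"az":0,"jaw":0.8}]'| grep -E 'pos|contact'
python3 -m jog '[{"tx":0.001,"ty":0,"tz":0,"ax":0,"ay":0,"az":0,"jaw":0.8},{"tx":0.002,"ty":0,"tz":0,"ax":0,"ay":0,"az":0,"jaw":0.8},{"tx":0.002,"ty":0,"tz":0,"ax":0,"ay":0,"az":0,"jaw":0.8}]'| grep -E 'pos|contact'
```

```text
eef_pos: [0.5074, 0.0388, 0.0359]
contact_force: [-6.3, 0.4, 8.7]
eef_pos: [0.5093, 0.0388, 0.0359]
contact_force: [-6.9, -0.1, 9.4]
```

```bash

python3 -m jog '[{"tx":0.001,"ty":0,"tz":0,"ax":0,"ay":0,"az":0,"jaw":0.8},{"tx":0.002,"ty":0,"tz":0,"ax":0,"ay":0,"az":0,"jaw":0.8},{"tx":0.002,"ty":0,"tz":0,"ax":0,"ay":0,"az":0,"jaw":0.8}]'| grep -E 'pos|contact'
```

```text
eef_pos: [0.5113, 0.0388, 0.036]
contact_force: [-7.2, 0.4, 10.7]
```

```bash

python3 -m jog '[{"tx":0.001,"ty":0,"tz":0,"ax":0,"ay":0,"az":0,"jaw":0.8},{"tx":0.002,"ty":0,"tz":0,"ax":0,"ay":0,"az":0,"jaw":0.8},{"tx":0.002,"ty":0,"tz":0,"ax":0,"ay":0,"az":0,"jaw":0.8}]'| grep -E 'pos|contact'
```

```text
eef_pos: [0.513, 0.0388, 0.036]
contact_force: [-10.3, -0.2, 12.1]
```

```bash

python3 -m jog '[{"tx":0.001,"ty":0,"tz":0,"ax":0,"ay":0,"az":0,"jaw":0.8},{"tx":0.0015,"ty":0,"tz":0,"ax":0,"ay":0,"az":0,"jaw":0.8},{"tx":0.0015,"ty":0,"tz":0,"ax":0,"ay":0,"az":0,"jaw":0.8}]'| grep -E 'pos|contact'
python3 - <<'E'
from h import *
im,d,s=strip(.025,.045,[.53,.04],'wrist',.13)
cv2.imwrite('pics/w4.png',im[:,:,::-1])
E
```

```text
eef_pos: [0.513, 0.0388, 0.0359]
contact_force: [-17.6, -0.2, 18.4]
strip 0.57 20747 [0.5418 0.0391] [0.124 0.042] pca 0.41 [0.5489 0.0385 0.0346] zpct [0.0329 0.0346 0.0361]
pose [0.513  0.0388 0.0359] [ 1.0e-04  1.0e+00 -2.3e-03 -3.0e-03] q [ 0.    0.2   1.66 -0.    1.28  1.58]
```

View pics/w4.png

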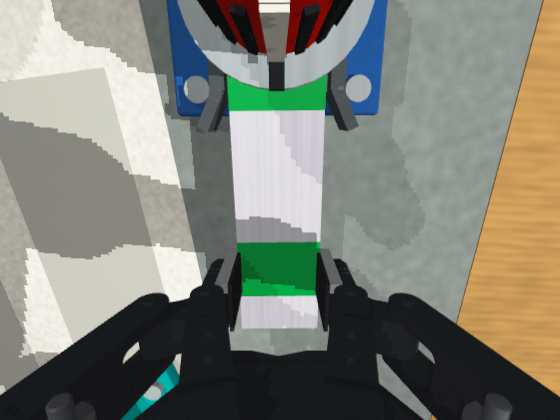

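The strip is home: forward motion stopped at x 0.513 with 17 N, and it lies between the cheeks at (210,105) and (345,105). Release and rise.

```bash

python3 -m jog '[{"tx":0,"ty":0,"tz":0.0005,"ax":0,"ay":0,"az":0,"jaw":0.4},{"tx":0,"ty":0,"tz":0.0005,"ax":0,"ay":0,"az":0,"jaw":0.3},{"tx":0,"ty":0,"tz":0.0005,"ax":0,"ay":0,"az":0,"jaw":0.2},{"tx":0,"ty":0,"tz":0.0005,"ax":0,"ay":0,"az":0,"jaw":0.2},{"tx":0,"ty":0,"tz":0.0005,"ax":0,"ay":0,"az":0,"jaw":0.2}]'
python3 -m jog '[{"tx":-0.01,"ty":0,"tz":0.02,"ax":0,"ay":0,"az":0,"jaw":0.2},{"tx":-0.03,"ty":0,"tz":0.05,"ax":0,"ay":0,"az":0,"jaw":0},{"tx":-0.05,"ty":0,"tz":0.09,"ax":0,"ay":0,"az":0,"jaw":0},{"tx":-0.07,"ty":0,"tz":0.12,"ax":0,"ay":0,"az":0,"jaw":0},{"tx":-0.07,"ty":0,"tz":0.14,"ax":0,"ay":0,"az":0,"jaw":0}]'
python3 -m jog '[{"tx":-0.02,"ty":0,"tz":0.02,"ax":0,"ay":0,"az":0,"jaw":0},{"tx":-0.02,"ty":0,"tz":0.02,"ax":0,"ay":0,"az":0,"jaw":0},{"tx":-0.02,"ty":0,"tz":0.02,"ax":0,"ay":0,"az":0,"jaw":0},{"tx":-0.02,"ty":0,"tz":0.02,"ax":0,"ay":0,"az":0,"jaw":0}]'
python3 - <<'E'
from h import *
im,d,s=strip(.025,.045,[.53,.04],'wrist',.13)
cv2.imwrite('pics/w5.png',im[:,:,::-1])
P,u,v=pts('wrist',d,pose=s); C=im[v,u].astype(int)
k=(P[:,2]>.029)&(P[:,2]<.04)&(abs(P[:,1]-.0385)<.03)&(P[:,0]<.58); Q=P[k]
print('strip end x',np.percentile(Q[:,0],[0,.5,1]))
A=np.c_[Q,np.ones(len(Q))]; q=Q[(abs(Q[:,1]-.0385)<.015)]; print('slope',np.polyfit(q[:,0],q[:,2],1))
near=(abs(P[:,1]-.04)<.07)&(P[:,0]>.5)&(P[:,0]<.72)
cap=near&(P[:,2]>.119)&(P[:,2]<.126);print('cap',cap.sum(), cv2.minEnclosingCircle(P[cap][:,:2].astype(np.float32)) if cap.sum()>5 else '')
bl=near&(C[:,2]>C[:,0]*1.6)&(C[:,2]>C[:,1]*1.3)&(P[:,2]>.006)&(P[:,2]<.017)
print('base',P[bl].min(0),P[bl].max(0))
E
```

```text
t: 14.35
eef_pos: [0.5151, 0.0387, 0.0357]
eef_rot: [0.0, 1.0, -0.002, 0.0]
contact_force: [0.4, -0.5, 0.4]
gripper_width: 0.803
gripper_force: 0.0
t: 14.77
eef_pos: [0.4438, 0.0388, 0.1797]
eef_rot: [0.0, 1.0, -0.002, 0.002]
contact_force: [0.6, -0.1, 1.0]
gripper_width: 1.001
gripper_force: 0.0
t: 15.1
eef_pos: [0.425, 0.0387, 0.1949]
eef_rot: [0.0, 1.0, -0.002, -0.0]
contact_force: [-0.5, -0.2, 0.1]
gripper_width: 0.999
gripper_force: 0.0
strip 0.91 6194 [0.5381 0.0387] [0.115 0.04 ] pca 0.35 [0.5416 0.0387 0.0344] zpct [0.0332 0.0344 0.0356]
pose [0.425  0.0387 0.1949] [ 0.0e+00  1.0e+00 -2.4e-03 -4.0e-04] q [ 0.   -0.21  1.74 -0.    1.61  1.58]
strip end x [0.48075672 0.48091867 0.48176664]
slope [-0.00072595  0.03482287]
cap 0 
base [ 0.58669589 -0.01096117  0.00626324] [0.60303266 0.08883772 0.01650418]
```

View pics/w5.png

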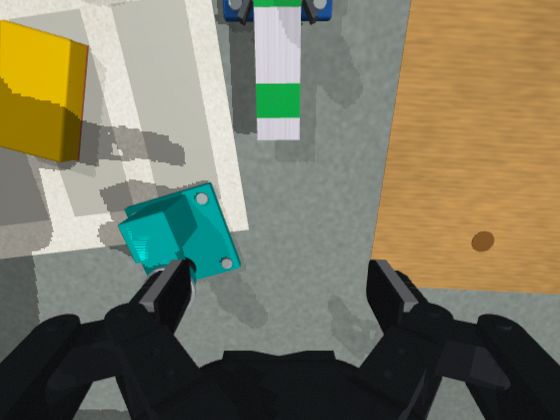

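The strip lies home: its end is at x 0.4805, so its centre is at about 0.5605, and it is level. Next I locate the cap from closer.

```bash

python3 -m jog '[{"tx":0.02,"ty":0,"tz":0.02,"ax":0,"ay":0,"az":0,"jaw":0},{"tx":0.05,"ty":0,"tz":0.04,"ax":0,"ay":0,"az":0,"jaw":0},{"tx":0.08,"ty":0,"tz":0.06,"ax":0,"ay":0,"az":0,"jaw":0},{"tx":0.1,"ty":0,"tz":0.06,"ax":0,"ay":0,"az":0,"jaw":0},{"tx":0.1,"ty":0,"tz":0.06,"ax":0,"ay":0,"az":0,"jaw":0}]'
python3 -m jog '[{"tx":0,"ty":0,"tz":0,"ax":0,"ay":0,"az":0,"jaw":0},{"tx":0,"ty":0,"tz":0,"ax":0,"ay":0,"az":0,"jaw":0},{"tx":0,"ty":0,"tz":0,"ax":0,"ay":0,"az":0,"jaw":0}]' >/dev/null
cat >> h.py <<'E'
def capm(name,p):
    s=env.get_state(); im,d=env.capture(p); P,u,v=pts(p,d,pose=s); C=im[v,u].astype(int)
    near=(np.hypot(P[:,0]-.618,P[:,1]-.0385)<.035)
    k=near&(P[:,2]>.117)&(P[:,2]<.126); 
    if k.sum()>10: print('cap',k.sum(),np.round(P[k].mean(0),4),cv2.minEnclosingCircle(P[k][:,:2].astype(np.float32)))
    k=near&(P[:,2]>.077)&(P[:,2]<.087)
    if k.sum()>10: print('flange',k.sum(),cv2.minEnclosingCircle(P[k][:,:2].astype(np.float32)))
    cv2.imwrite(name,im[:,:,::-1]); return im,d,s
E
python3 - <<'E'
from h import *
im,d,s=capm('pics/c1.png','wrist'); np.savez('pics/c1.npz',im=im,d=d,pos=s['eef_pos'],rot=s['eef_rot']); print(s['eef_pos'],s['qpos'])
E
```

```text
t: 15.62
eef_pos: [0.5278, 0.0385, 0.2544]
eef_rot: [0.0, 1.0, -0.003, -0.001]
contact_force: [-0.1, 0.2, -1.0]
gripper_width: 0.999
gripper_force: 0.0
cap 1415 [0.6188 0.0387 0.1219] ((0.6187163591384888, 0.03866519778966904), 0.01777680031955242)
flange 1062 ((0.6244477033615112, 0.03868111968040466), 0.02947637252509594)
[0.52430813 0.03876719 0.25504459] [ 3.61372887e-03  5.27092865e-02  1.37502338e+00 -1.04194389e-04
  1.71557850e+00  1.57900872e+00]
```

```bash

python3 -m jog '[{"tx":0.02,"ty":0,"tz":0,"ax":0,"ay":0,"az":0.12,"jaw":0},{"tx":0.04,"ty":0,"tz":0,"ax":0,"ay":0,"az":0.24,"jaw":0},{"tx":0.06,"ty":0,"tz":0,"ax":0,"ay":0,"az":0.36,"jaw":0},{"tx":0.08,"ty":0,"tz":0,"ax":0,"ay":0,"az":0.48,"jaw":0},{"tx":0.094,"ty":0,"tz":0,"ax":0,"ay":0,"az":0.6,"jaw":0}]' | grep pos
python3 -m jog '[{"tx":0,"ty":0,"tz":0,"ax":0,"ay":0,"az":0.12,"jaw":0},{"tx":0,"ty":0,"tz":0,"ax":0,"ay":0,"az":0.24,"jaw":0},{"tx":0,"ty":0,"tz":0,"ax":0,"ay":0,"az":0.36,"jaw":0},{"tx":0,"ty":0,"tz":0,"ax":0,"ay":0,"az":0.48,"jaw":0},{"tx":0,"ty":0,"tz":0,"ax":0,"ay":0,"az":0.6,"jaw":0}]' | grep pos
python3 -m jog '[{"tx":0,"ty":0,"tz":0,"ax":0,"ay":0,"az":0.12,"jaw":0},{"tx":0,"ty":0,"tz":0,"ax":0,"ay":0,"az":0.24,"jaw":0},{"tx":0,"ty":0,"tz":0,"ax":0,"ay":0,"az":0.36,"jaw":0},{"tx":0,"ty":0,"tz":0,"ax":0,"ay":0,"az":0.48,"jaw":0},{"tx":0,"ty":0,"tz":0,"ax":0,"ay":0,"az":0.6,"jaw":0}]' | grep pos
python3 -m jog '[{"tx":0,"ty":0,"tz":0,"ax":0,"ay":0,"az":0.12,"jaw":0},{"tx":0,"ty":0,"tz":0,"ax":0,"ay":0,"az":0.24,"jaw":0},{"tx":0,"ty":0,"tz":0,"ax":0,"ay":0,"az":0.36,"jaw":0},{"tx":0,"ty":0,"tz":0,"ax":0,"ay":0,"az":0.48,"jaw":0},{"tx":0,"ty":0,"tz":0,"ax":0,"ay":0,"az":0.6,"jaw":0}]' | grep pos
python3 -m jog '[{"tx":0,"ty":0,"tz":0,"ax":0,"ay":0,"az":0.12,"jaw":0},{"tx":0,"ty":0,"tz":0,"ax":0,"ay":0,"az":0.24,"jaw":0},{"tx":0,"ty":0,"tz":0,"ax":0,"ay":0,"az":0.36,"jaw":0},{"tx":0,"ty":0,"tz":0,"ax":0,"ay":0,"az":0.48,"jaw":0},{"tx":0,"ty":0,"tz":0,"ax":0,"ay":0,"az":0.6,"jaw":0}]' | grep pos
python3 -m jog '[{"tx":0,"ty":0,"tz":0,"ax":0,"ay":0,"az":0.12,"jaw":0},{"tx":0,"ty":0,"tz":0,"ax":0,"ay":0,"az":0.24,"jaw":0},{"tx":0,"ty":0,"tz":0,"ax":0,"ay":0,"az":0.36,"jaw":0},{"tx":0,"ty":0,"tz":0,"ax":0,"ay":0,"az":0.48,"jaw":0},{"tx":0,"ty":0,"tz":0,"ax":0,"ay":0,"az":0.6,"jaw":0}]' | grep pos
python3 -m jog '[{"tx":0,"ty":0,"tz":-0.04,"ax":0,"ay":0,"az":0,"jaw":0},{"tx":0,"ty":0,"tz":-0.08,"ax":0,"ay":0,"az":0,"jaw":0},{"tx":0,"ty":0,"tz":-0.1,"ax":0,"ay":0,"az":0,"jaw":0},{"tx":0,"ty":0,"tz":-0.1,"ax":0,"ay":0,"az":0,"jaw":0},{"tx":0,"ty":0,"tz":-0.1,"ax":0,"ay":0,"az":0,"jaw":0}]' 
python3 -c "
from h import *
s=env.get_state();print(np.round(s['eef_pos'],4),s['eef_rot'],s['qpos'])"
```

```text
eef_pos: [0.6197, 0.0387, 0.2557]
eef_pos: [0.6185, 0.0388, 0.256]
eef_pos: [0.6185, 0.0388, 0.2561]
eef_pos: [0.6185, 0.0388, 0.2561]
eef_pos: [0.6185, 0.0388, 0.2561]
eef_pos: [0.6185, 0.0388, 0.2561]
t: 18.83
eef_pos: [0.6183, 0.0388, 0.1557]
eef_rot: [-0.001, -0.225, 0.974, 0.0]
contact_force: [-1.3, -0.2, 1.2]
gripper_width: 1.002
gripper_force: 0.0
[0.6183 0.0388 0.1557] [-8.81524098e-04 -2.24951872e-01  9.74369443e-01  2.58287499e-04] [ 2.95585500e-03  3.58847094e-01  1.22311096e+00  1.12159536e-04
  1.56146834e+00 -2.02162910e+00]
```

```bash

python3 -m jog '[{"tx":0,"ty":0,"tz":-0.02,"ax":0,"ay":0,"az":0,"jaw":0},{"tx":0,"ty":0,"tz":-0.04,"ax":0,"ay":0,"az":0,"jaw":0},{"tx":0,"ty":0,"tz":-0.054,"ax":0,"ay":0,"az":0,"jaw":0},{"tx":0,"ty":0,"tz":-0.054,"ax":0,"ay":0,"az":0,"jaw":0},{"tx":0,"ty":0,"tz":-0.054,"ax":0,"ay":0,"az":0,"jaw":0}]' 
python3 -m jog '[{"tx":0,"ty":0,"tz":0,"ax":0,"ay":0,"az":0,"jaw":0.4},{"tx":0,"ty":0,"tz":0,"ax":0,"ay":0,"az":0,"jaw":0.5},{"tx":0,"ty":0,"tz":0,"ax":0,"ay":0,"az":0,"jaw":0.6},{"tx":0,"ty":0,"tz":0,"ax":0,"ay":0,"az":0,"jaw":0.8},{"tx":0,"ty":0,"tz":0,"ax":0,"ay":0,"az":0,"jaw":0.8}]' 40
python3 -m jog '[{"tx":0,"ty":0,"tz":0,"ax":0,"ay":0,"az":0,"jaw":0.8},{"tx":0,"ty":0,"tz":0,"ax":0,"ay":0,"az":0,"jaw":0.8},{"tx":0,"ty":0,"tz":0,"ax":0,"ay":0,"az":0,"jaw":0.8}]'
python3 -c "
from h import *
s=env.get_state();print(s['moment'])"
```

```text
t: 19.25
eef_pos: [0.6198, 0.0388, 0.1042]
eef_rot: [0.001, -0.225, 0.974, -0.0]
contact_force: [-1.0, -0.1, 2.1]
gripper_width: 1.001
gripper_force: 0.0
t: 19.67
eef_pos: [0.619, 0.0396, 0.1033]
eef_rot: [0.0, -0.225, 0.974, 0.001]
contact_force: [-3.4, 1.9, 2.3]
gripper_width: 0.386
gripper_force: 39.7
t: 19.92
eef_pos: [0.6191, 0.0396, 0.1033]
eef_rot: [0.0, -0.225, 0.974, 0.001]
contact_force: [-3.0, 2.6, 5.5]
gripper_width: 0.386
gripper_force: 39.9
[0.49057165 0.63603274 0.03737771]
```

Gripped at width 0.386 = 33 mm. I turn clockwise, monitoring the moment.

```bash
echo 'from h import *
s=env.get_state();r=s["eef_rot"];print("m",np.round(s["moment"],3),"j6",round(s["qpos"][5],3),"t",round(s["t"],2),"f",np.round(s["contact_force"],1),"xyz",np.round(s["eef_pos"],4),"w",round(s["gripper_width"],3))' > m.py
python3 -m jog '[{"tx":0,"ty":0,"tz":0,"ax":0,"ay":0,"az":-0.08,"jaw":0.8},{"tx":0,"ty":0,"tz":0,"ax":0,"ay":0,"az":-0.16,"jaw":0.8},{"tx":0,"ty":0,"tz":0,"ax":0,"ay":0,"az":-0.24,"jaw":0.8},{"tx":0,"ty":0,"tz":0,"ax":0,"ay":0,"az":-0.32,"jaw":0.8},{"tx":0,"ty":0,"tz":0,"ax":0,"ay":0,"az":-0.4,"jaw":0.8}]' >/dev/null; python3 m.py
python3 -m jog '[{"tx":0,"ty":0,"tz":0,"ax":0,"ay":0,"az":-0.08,"jaw":0.8},{"tx":0,"ty":0,"tz":0,"ax":0,"ay":0,"az":-0.16,"jaw":0.8},{"tx":0,"ty":0,"tz":0,"ax":0,"ay":0,"az":-0.24,"jaw":0.8},{"tx":0,"ty":0,"tz":0,"ax":0,"ay":0,"az":-0.32,"jaw":0.8},{"tx":0,"ty":0,"tz":0,"ax":0,"ay":0,"az":-0.4,"jaw":0.8}]' >/dev/null; python3 m.py
python3 -m jog '[{"tx":0,"ty":0,"tz":0,"ax":0,"ay":0,"az":-0.08,"jaw":0.8},{"tx":0,"ty":0,"tz":0,"ax":0,"ay":0,"az":-0.16,"jaw":0.8},{"tx":0,"ty":0,"tz":0,"ax":0,"ay":0,"az":-0.24,"jaw":0.8},{"tx":0,"ty":0,"tz":0,"ax":0,"ay":0,"az":-0.32,"jaw":0.8},{"tx":0,"ty":0,"tz":0,"ax":0,"ay":0,"az":-0.4,"jaw":0.8}]' >/dev/null; python3 m.py
python3 - <<'E'
from h import *
im,d=env.capture('side');c=im[150:250,230:330];c2=env.capture('scene')[0][195:295,225:325]
cv2.imwrite('pics/s3.png',cv2.resize(np.hstack([c,c2])[:,:,::-1],None,fx=4,fy=4,interpolation=cv2.INTER_CUBIC))
E
```

```text
m [-0.021  0.583  0.058] j6 -1.618 t 20.33 f [-2.3  1.4  5.5] xyz [0.6192 0.039  0.1033] w 0.384
m [-0.368  0.704  0.075] j6 -1.218 t 20.75 f [-3.1 -1.4  5.8] xyz [0.6191 0.0384 0.1033] w 0.389
m [-0.617  1.015  0.025] j6 -0.818 t 21.17 f [-5.8 -3.1  7.2] xyz [0.6188 0.0379 0.1033] w 0.381
```

View pics/s3.png

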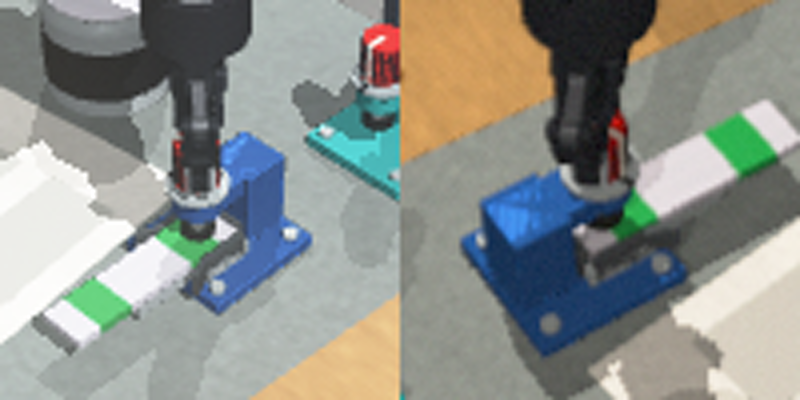

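Side and scene crops show the strip still home, and the pad (200,225) close above it. I continue in small steps.

```bash
sed -i 's/print("m"/print("e6",round(s["joint_efforts"][5],3),"m"/' m.py
python3 -m jog '[{"tx":0,"ty":0,"tz":0,"ax":0,"ay":0,"az":-0.05,"jaw":0.8},{"tx":0,"ty":0,"tz":0,"ax":0,"ay":0,"az":-0.1,"jaw":0.8}]' >/dev/null; python3 m.py
python3 -m jog '[{"tx":0,"ty":0,"tz":0,"ax":0,"ay":0,"az":-0.05,"jaw":0.8},{"tx":0,"ty":0,"tz":0,"ax":0,"ay":0,"az":-0.1,"jaw":0.8}]' >/dev/null; python3 m.py
python3 -m jog '[{"tx":0,"ty":0,"tz":0,"ax":0,"ay":0,"az":-0.05,"jaw":0.8},{"tx":0,"ty":0,"tz":0,"ax":0,"ay":0,"az":-0.1,"jaw":0.8}]' >/dev/null; python3 m.py
python3 -m jog '[{"tx":0,"ty":0,"tz":0,"ax":0,"ay":0,"az":-0.05,"jaw":0.8},{"tx":0,"ty":0,"tz":0,"ax":0,"ay":0,"az":-0.1,"jaw":0.8}]' >/dev/null; python3 m.py
```

```text
e6 -0.823 m [-0.585  1.213  0.082] j6 -0.719 t 21.43 f [-6.2 -3.2  7.5] xyz [0.6187 0.0378 0.1033] w 0.383
e6 -0.724 m [-0.749  1.288  0.047] j6 -0.619 t 21.6 f [-7.  -4.2  8.3] xyz [0.6185 0.0378 0.1032] w 0.387
e6 -0.722 m [-0.69   1.384  0.091] j6 -0.519 t 21.77 f [-8.3 -4.2  7.8] xyz [0.6184 0.0377 0.1033] w 0.382
e6 -0.721 m [-0.747  1.551  0.099] j6 -0.419 t 21.93 f [-7.5 -4.7  8.5] xyz [0.6183 0.0376 0.1032] w 0.383
```

```bash
python3 -m jog '[{"tx":-0.0005,"ty":-0.0005,"tz":0,"ax":0,"ay":0,"az":-0.05,"jaw":0.8},{"tx":-0.0008,"ty":-0.0005,"tz":-0.0003,"ax":0,"ay":0,"az":-0.1,"jaw":0.8}]' >/dev/null; python3 m.py
python3 -m jog '[{"tx":0,"ty":0,"tz":0,"ax":0,"ay":0,"az":-0.05,"jaw":0.8},{"tx":0,"ty":0,"tz":0,"ax":0,"ay":0,"az":-0.1,"jaw":0.8}]' >/dev/null; python3 m.py
python3 -m jog '[{"tx":0,"ty":0,"tz":0,"ax":0,"ay":0,"az":-0.05,"jaw":0.8},{"tx":0,"ty":0,"tz":0,"ax":0,"ay":0,"az":-0.1,"jaw":0.8}]' >/dev/null; python3 m.py
```

```text
e6 -0.736 m [-0.432  1.065  0.05 ] j6 -0.32 t 22.1 f [-5.1 -2.5  8.7] xyz [0.618  0.0375 0.1032] w 0.386
e6 -0.725 m [-0.436  1.34   0.059] j6 -0.22 t 22.27 f [-7.1 -2.7  8.9] xyz [0.6179 0.0375 0.1033] w 0.384
e6 -0.703 m [-0.476  1.472  0.076] j6 -0.12 t 22.43 f [-7.7 -2.7  9. ] xyz [0.6178 0.0375 0.1032] w 0.387
```

```bash
python3 -m jog '[{"tx":-0.0005,"ty":-0.0002,"tz":0,"ax":0,"ay":0,"az":-0.05,"jaw":0.8},{"tx":-0.001,"ty":-0.0002,"tz":-0.0003,"ax":0,"ay":0,"az":-0.1,"jaw":0.8}]' >/dev/null; python3 m.py
python3 -m jog '[{"tx":0,"ty":0,"tz":0,"ax":0,"ay":0,"az":-0.05,"jaw":0.8},{"tx":0,"ty":0,"tz":0,"ax":0,"ay":0,"az":-0.1,"jaw":0.8}]' >/dev/null; python3 m.py
```

```text
e6 -0.687 m [-0.365  0.67   0.093] j6 -0.02 t 22.6 f [-2.7 -2.7  7.9] xyz [0.6175 0.0375 0.1032] w 0.383
e6 -0.653 m [-0.357  0.98   0.15 ] j6 0.08 t 22.77 f [-5.9 -1.8  8.3] xyz [0.6174 0.0375 0.1032] w 0.384
```

```bash
python3 -m jog '[{"tx":0,"ty":0,"tz":0,"ax":0,"ay":0,"az":-0.05,"jaw":0.8},{"tx":0,"ty":0,"tz":0,"ax":0,"ay":0,"az":-0.1,"jaw":0.8}]' >/dev/null; python3 m.py
python3 -m jog '[{"tx":0,"ty":0,"tz":0,"ax":0,"ay":0,"az":-0.05,"jaw":0.8},{"tx":0,"ty":0,"tz":0,"ax":0,"ay":0,"az":-0.1,"jaw":0.8}]' >/dev/null; python3 m.py
```

```text
e6 -0.647 m [-0.289  1.127  0.11 ] j6 0.18 t 22.93 f [-5.9 -1.3  9.6] xyz [0.6172 0.0375 0.1032] w 0.385
e6 -0.647 m [-0.252  1.284  0.139] j6 0.28 t 23.1 f [-6.7 -2.3  9. ] xyz [0.6171 0.0376 0.1032] w 0.391
```

The wrist effort rose by 0.075 N m, exactly 0.14 minus 0.06, and has stayed flat for 0.15-0.2 rad. The clutch is slipping, so I stop, release, rise and look.

```bash
python3 -m jog '[{"tx":0,"ty":0,"tz":0,"ax":0,"ay":0,"az":0,"jaw":0.5},{"tx":0,"ty":0,"tz":0,"ax":0,"ay":0,"az":0,"jaw":0.2},{"tx":0,"ty":0,"tz":0,"ax":0,"ay":0,"az":0,"jaw":0},{"tx":0,"ty":0,"tz":0,"ax":0,"ay":0,"az":0,"jaw":0},{"tx":0,"ty":0,"tz":0,"ax":0,"ay":0,"az":0,"jaw":0}]'
python3 -m jog '[{"tx":0,"ty":0,"tz":0.03,"ax":0,"ay":0,"az":0,"jaw":0},{"tx":0,"ty":0,"tz":0.07,"ax":0,"ay":0,"az":0,"jaw":0},{"tx":0,"ty":0,"tz":0.11,"ax":0,"ay":0,"az":0,"jaw":0},{"tx":-0.03,"ty":0,"tz":0.15,"ax":0,"ay":0,"az":0,"jaw":0},{"tx":-0.06,"ty":0,"tz":0.16,"ax":0,"ay":0,"az":0,"jaw":0}]'
python3 -m jog '[{"tx":0,"ty":0,"tz":0,"ax":0,"ay":0,"az":0,"jaw":0},{"tx":0,"ty":0,"tz":0,"ax":0,"ay":0,"az":0,"jaw":0},{"tx":0,"ty":0,"tz":0,"ax":0,"ay":0,"az":0,"jaw":0}]' >/dev/null
python3 - <<'E'
from h import *
im,d,s=capm('pics/c2.png','wrist'); np.savez('pics/c2.npz',im=im,d=d,pos=s['eef_pos'],rot=s['eef_rot']); print(s['eef_pos'],s['eef_rot'],s['qpos'])
P,u,v=pts('wrist',d,pose=s); C=im[v,u].astype(int)
k=(np.hypot(P[:,0]-.6187,P[:,1]-.0387)<.03)&(P[:,2]>.07); print(u[k].min(),u[k].max(),v[k].min(),v[k].max())
w=k&(P[:,2]>.115)&(C.min(1)>150); 
if w.any(): q=P[w][:,:2]; m=q.mean(0)-[.6187,.0387]; print('white',w.sum(),m,np.degrees(np.arctan2(m[1],m[0])))
uc,vc=int(u[k].mean()),int(v[k].mean()); a,b=max(uc-75,0),max(vc-60,0); a_=im[b:b+120,a:a+150]
sd=env.capture('side')[0][160:280,210:360]
cv2.imwrite('pics/c2c.png',cv2.resize(np.hstack([a_,sd[:a_.shape[0]]])[:,:,::-1],None,fx=2.6,fy=2.6*1.6,interpolation=cv2.INTER_CUBIC) if a_.shape[0]==120 else im[:,:,::-1])
E
```

```text
t: 23.52
eef_pos: [0.6172, 0.0381, 0.1011]
eef_rot: [-0.0, 0.797, 0.603, -0.0]
contact_force: [-0.3, 0.8, 0.2]
gripper_width: 1.0
gripper_force: 0.0
t: 23.93
eef_pos: [0.5585, 0.0379, 0.2657]
eef_rot: [0.002, 0.797, 0.603, 0.003]
contact_force: [0.7, 0.2, 0.5]
gripper_width: 1.001
gripper_force: 0.0
cap 1077 [0.6183 0.0401 0.1218] ((0.6183227300643921, 0.03951252996921539), 0.01790730096399784)
flange 786 ((0.6240752935409546, 0.03859160467982292), 0.029520893469452858)
[0.55732478 0.03802778 0.26066816] [-9.35174418e-05  7.97467830e-01  6.03361434e-01 -1.78754649e-04] [ 2.05517449e-03  1.44075715e-01  1.26630522e+00 -6.65942618e-05
  1.73160980e+00  2.77421711e-01]
311 559 151 419
white 89 [0.00455005 0.00830244] 61.275563094352194
```

View pics/c2c.png

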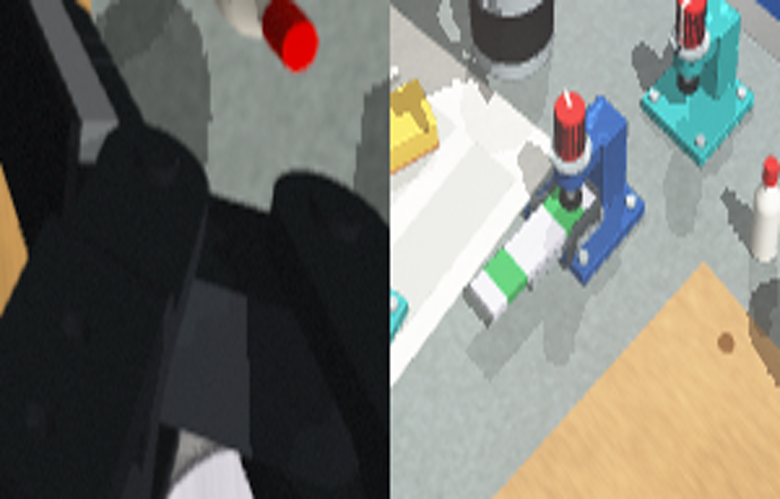

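All ten views are used, so I check by numbers. In the side half the strip is home and the pad is down on it. I measure the white line and the flange mark numerically, first on the earlier picture as a bias check.

```bash
cat >> h.py <<'E'
def marks(im,d,s,c=(.6187,.0387)):
    P,u,v=pts('wrist',d,pose=s); C=im[v,u].astype(int)
    k0=(P[:,2]>.117)&(P[:,2]<.126)&(np.hypot(P[:,0]-c[0],P[:,1]-c[1])<.023)
    cc=np.array(cv2.minEnclosingCircle(P[k0][:,:2].astype(np.float32))[0]); r=P[:,:2]-cc; rr=np.hypot(*r.T); a=np.degrees(np.arctan2(r[:,1],r[:,0]))
    w=k0&(C.min(1)>140); q=P[w][:,:2]; e=np.linalg.svd(q-q.mean(0),full_matrices=False)[2][0]
    print('c',np.round(cc,4),'white n',w.sum(),'mean dir',round(np.degrees(np.arctan2(*(q.mean(0)-cc)[::-1])),1),'|m|',round(np.hypot(*(q.mean(0)-cc)),4),'axis',round(np.degrees(np.arctan2(e[1],e[0])),1))
    f=(P[:,2]>.076)&(P[:,2]<.0862)&(rr>.0185)&(rr<.0245); dk=f&(C.max(1)<60)
    h=lambda m:np.histogram(a[m],36,(-180,180))[0]
    H,D=h(f),h(dk); print([(int(-175+10*i),int(H[i]),int(D[i])) for i in range(36) if H[i]])
E
cat > mk.py <<'E'
from h import *
f=np.load('pics/c1.npz'); marks(f['im'],f['d'],dict(eef_pos=f['pos'],eef_rot=f['rot']))
f=np.load('pics/c2.npz'); marks(f['im'],f['d'],dict(eef_pos=f['pos'],eef_rot=f['rot']))
E
python3 mk.py
```

```text
c [0.6178 0.0379] white n 98 mean dir 180.0 |m| 0.0095 axis -178.1
[(-175, 25, 10), (-165, 22, 0), (-155, 23, 0), (-145, 22, 0), (-135, 22, 0), (-125, 23, 0), (-115, 24, 0), (-105, 22, 0), (-95, 19, 0), (-85, 19, 0), (-75, 19, 0), (-65, 15, 0), (-55, 15, 0), (-45, 12, 0), (-35, 11, 0), (-25, 10, 0), (-15, 9, 0), (-5, 11, 0), (5, 8, 0), (15, 9, 0), (25, 11, 0), (35, 11, 0), (45, 12, 0), (55, 14, 0), (65, 16, 0), (75, 20, 0), (85, 17, 0), (95, 20, 0), (105, 20, 0), (115, 24, 0), (125, 23, 0), (135, 23, 0), (145, 21, 0), (155, 22, 0), (165, 23, 0), (175, 19, 10)]
c [0.6183 0.0395] white n 91 mean dir 56.8 |m| 0.0088 axis -119.5
[(-175, 18, 0), (-165, 17, 0), (-155, 15, 0), (-145, 18, 0), (-135, 13, 0), (-125, 9, 0), (-115, 2, 0), (-105, 1, 0), (-5, 3, 0), (5, 10, 0), (15, 14, 0), (25, 17, 0), (35, 20, 0), (45, 21, 0), (55, 18, 0), (65, 21, 11), (75, 21, 4), (85, 19, 0), (95, 20, 0), (105, 20, 0), (115, 20, 0), (125, 22, 0), (135, 21, 0), (145, 22, 0), (155, 19, 0), (165, 17, 0), (175, 18, 0)]
```

The white line is at about 58 deg and the flange mark at about 69 deg, so the slip is about 0.18 rad, well within 0.05-0.6. One last check of the strip, then hand-in.

```bash
python3 - <<'E'
from h import *
im,d,s=strip(.025,.045,[.54,.04],'side',.1)
P,u,v=pts('side',d); k=(P[:,2]>.029)&(P[:,2]<.04)&(abs(P[:,1]-.037)<.03)&(P[:,0]<.58)&(P[:,0]>.44); print('end x',np.percentile(P[k][:,0],[0,1]))
print(env.get_state()['contact_force'])
print(env.hand_in())
E
```

```text
strip 0.79 505 [0.5566 0.0377] [0.157 0.043] pca -1.12 [0.543  0.0356 0.033 ] zpct [0.0293 0.0333 0.036 ]
pose [0.5575 0.038  0.2595] [-0.0008  0.7975  0.6033 -0.0011] q [ 0.    0.15  1.27 -0.    1.73  0.28]
end x [0.47808042 0.4789561 ]
[ 0.54529281  0.34405003 -0.24857016]
the job is handed in; nothing more can be done
None
```

The job is handed in, but no verdict came back: by my measurements the strip lies home, level and clamped, the clutch slipped about 0.18 rad (allowed 0.05 to 0.6), and the gripper is open and clear. On the first try the fingers slid over the strip and shifted it slightly; the second grasp held.

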